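# Turn a washed housing over onto its drying post

### The arm

A 6-joint arm with a two-finger parallel gripper is mounted at the origin on the work surface. World frame = base frame: x ahead of the robot, y to its left, z up, the work surface at z = 0. Lengths are in m, angles in rad, forces in N, time in s.
With the tool pointing down it reaches from about 0.35 to 1 m from the base axis. Payload 7.1 kg.
Tool frame: the origin (TCP) lies between the finger pads; the fingertips stand 19 mm ahead of it and the grasp point (between the pads) is the TCP; z points along the fingers, y is the line along which they close (so a half turn about z gives the same grasp; the last joint's range is limited). The gripper opens to 85 mm and grips with 20 to 120 N. Pads are 22 mm wide; open, the fingers measure 114 mm over their backs; the gripper's body (76 mm by 85 mm) begins 54 mm behind the grasp point. The pads swing forward as they close: fully open they stand 13 mm farther back than shut.
Start: joints at [1.11, 0.423, 1.63, -0, 1.089, -0.019], TCP at [0.267, 0.565, 0.25] pointing down, gripper open.
Joint ranges: [-3, 3], [-0.9, 2.11], [0.09, 2.58], [-1.31, 4.45], [0.11, 2.69], [-2.54, 2.54]. Speed limits (rad/s): [2.39, 2.39, 3.01, 3.14, 3.14, 3.14].

### API

Orientations are given as a unit quaternion [w, x, y, z].
In Python, from workcell import observe, optics, close_job gives the robot as it stands.
- The arm moves only by the shell command python3 -m inch 'ROWS'. ROWS is JSON, a list of rows, each an object with "gripper": the finger opening in mm, from 0 to 85.4; "slide": the shift along the tool's x, y, z in units of 30 mm (1.0 is 30 mm), a list of three; "twist": the turn about the tool's z in degrees. In form: [{"gripper": gripper, "slide": [x, y, z], "twist": twist}, ...]. A call has 1 to 20 rows; each row shifts and turns the commanded pose from where the row before left it, along the tool's axes as they then stand; what a row does not reach is not made up. A row lasts 1/10 s, in which the tool goes at most 50 mm and 8.59 degrees, less where a joint would pass 70% of its speed; a pose out of reach is approached as far as the arm can. A call is refused whole if a number of a shift passes 1 or a number of a turn 8.59, either way. A call with a gripper value outside its range is refused whole. The fingers move at their own pace and stop on an object; the grip force is fixed at half the most. Time passes only in rows, so rows that do not move let the fingers close. It gives the time, the measured TCP pose, the force, the opening and the grip force at its end, in the units of the state.
- observe(): the state, without advancing time (a new reading comes with each control period).
- optics.camera(name): name is "side" or "top" or "wrist"; returns the picture (420x560x3 uint8, red, green, blue); there is no depth.
- optics.camera_model(name): a dict with "fov_y" (degrees; the focal length in pixels is half the picture's height over the tangent of half this angle, whatever the lens; pixels are square), "cx", "cy" (the principal point, pixels), "D" ([k1, k2, p1, p2, k3] as OpenCV has them; the pictures are not rectified), "rvec" (rotation vector, rad) and "tvec" (3), from world to camera coordinates, as OpenCV has them. Camera axes: x right, y down, z forward; pixel columns grow to the right and rows downward; lengths in m; the calibration is good to about 2 mm. A picture is of the moment at which its call begins: read the wrist's pose just before it. camera_model takes no time and is no camera call; for the wrist camera it gives the pose at the moment of the call.
- close_job(): hands the job in; it is judged then, once.
The state is a dict: "time": time; "joint_pos": joint angles; "dq": joint speeds; "tau": joint torques, N m; "ee_pos": TCP position; "tool_rot": TCP orientation; "force": force on the tool from outside, world axes, zero at the start; "moment": the same for the moment, N m; "opening": finger opening in m; "gripper_force": force on a finger pad.
Only numpy, scipy, OpenCV 4.12 (cv2) and the standard library are available. Lean on these libraries where they do the work, as an engineer would, in place of code of your own. Each camera call takes 0.05 s, during which the arm holds its last target. There are 200 camera calls.

### The job

Take the open-ended aluminium housing that lies on its side in the sloped wire cradle and put it upside down, mouth downwards, over the post of the empty drying stand, lowering it (not dropping it) until its rim sits flat on the stand's base; then let go. Leave the housing on the other stand, the pliers and the brush where they are.

Things in the scene. Friction and masses are not known exactly. Their poses are not given: they have to be found in the camera images.
- housing: The job: aluminium cup-shaped straight tube, 50 mm outside diameter, 120 mm long, wall 3 mm (44 mm bore), one end closed by a 5 mm bottom, about 0.15 kg. Origin at the centre of the closed end's outer face; z axis along the tube from there towards the open mouth. It starts on its side in the cradle, mouth away from the robot and 25 degrees below level.
- housing_mouth (a point): Centre of the housing's open mouth, in the plane of the rim, 120 mm along the housing's z axis from its origin.
- cradle: Fixed wire cradle, base plate 150 x 60 x 8 mm; two 10 mm rods (38 mm over their outer edges) slope down 25 degrees to +x, with a low crossbar stopping the rim. Origin: centre of the underside. The housing lies on the rods, both sides free, its axis over the cradle's x axis, its closed end 97 mm and its mouth 47 mm above the table.
- empty_stand: The fixed drying stand whose post is bare: a round steel base 90 mm across and 15 mm high with an upright round post 26 mm in diameter in its centre, tip (slightly tapered) 105 mm above the table. Origin at the centre of the underside of the base, z up.
- empty_stand_seat (a point): Centre of the top face of the empty stand's base, 15 mm above the table, where the rim must sit.
- full_stand: A second, identical fixed stand, whose post already carries a housing. Origin at the centre of the underside of its base, z up.
- parked_housing: A loose housing identical to the job, already upside down on the full stand, closed end up, 135 mm above the table. Origin at the centre of its closed end, z axis from there to its mouth (down). To be left alone.
- pliers: Loose pliers with black and orange grips lying flat beyond the work, 165 mm long, 70 mm wide, 14 mm high. Origin on the table under the pivot region; jaws along +x. To be left alone.
- brush: Loose hand brush lying flat on the robot's right, about 200 mm long, handle towards its -x. To be left alone.
Not all that is in view belongs to the job. What is shaped like the empty_stand but red or yellow is not meant.

How it is judged:
On the way:
1. the housing, mouth down, has been brought over the empty stand's post so that the post has entered its mouth (z of housing_mouth in the frame of empty_stand below 0.102 m and horizontal distance between housing_mouth and empty_stand below 0.02 m and angle between housing's own z axis and vertical above 2.74 rad), for 0.05 s.
At the end, for the whole second after the job is handed in: The housing stands mouth down over the empty stand's post, rim within 4 mm of the base's top, axis within 4.5 degrees of vertical, mouth centre within 14 mm of the post's axis, released, at rest; the parked housing, pliers and brush are within 25 mm of where they started (z of housing_mouth in the frame of empty_stand between 0.012 and 0.019 m and horizontal distance between housing_mouth and empty_stand below 0.014 m and angle between housing's own z axis and vertical above 3.06 rad and linear speed of housing below 0.02 m/s and contact force between the fingers and housing below 0.05 N and distance of each of parked_housing, pliers, brush from where it was at the start of the episode below 0.025 m); the robot touches nothing.
It fails at once if the housing is dropped down the post (falls onto the base faster than 0.6 m/s, as from about 20 mm) (z of housing_mouth in the frame of empty_stand below 0.1 m and horizontal distance between housing_mouth and empty_stand below 0.03 m and linear speed of housing above 0.6 m/s).
It fails at once if the parked housing is moved by more than 25 mm (distance of parked_housing from where it was at the start of the episode above 0.025 m).
It fails at once if the pliers or the brush are moved by more than 25 mm (distance of any of pliers, brush from where it was at the start of the episode above 0.025 m).
It also fails if it takes over 48 s, if anything falls off the work surface, if the arm or the gripper's body presses on something with over 40 N, if the wrist force passes 120 N, or if a joint passes its speed limit or range.

## Working session

There is one attempt and no reset: what is moved stays moved. The work goes in short steps, Python scripts to look and compute and a shell command to move; the robot and the scene stay as the last step left them, time stands still between calls to the robot, and variables do not carry over. Pictures are saved under pics/ and viewed, at most 10 in all, crops included, and the job is handed in when it is done.

```bash
ls; mkdir -p pics; python3 - <<'E'
from workcell import observe, optics
import cv2
print(observe())
for n in("side","top"):
    im=optics.camera(n); cv2.imwrite(f"pics/{n}0.png",im[:,:,::-1]); print(n,optics.camera_model(n))
print(optics.camera_model("wrist"))
E
```

```text
pics
{'time': 0.0, 'joint_pos': array([ 1.11001755e+00,  4.23858610e-01,  1.63070699e+00,  3.44608255e-05,
        1.08860420e+00, -1.89639940e-02]), 'dq': array([-0.0016861 ,  0.00021808,  0.00055096,  0.00044183,  0.00054726,
       -0.00087671]), 'tau': array([-1.07984310e-03, -5.57407022e+01, -2.81732297e+01, -1.51187405e-04,
        7.40015268e-03,  1.28317708e-05]), 'ee_pos': array([0.26695129, 0.56453611, 0.2495279 ]), 'tool_rot': array([-2.02170025e-04,  2.19122795e-01,  9.75696971e-01, -7.62369951e-04]), 'force': array([-0.04114169,  0.30771795,  0.40777949]), 'moment': array([0.02448465, 0.02640725, 0.006734  ]), 'gripper_force': 0.0, 'opening': 0.08533104976241958}
side {'fov_y': 57.98168803119482, 'cx': 277.13726504586435, 'cy': 204.86434439549194, 'D': array([-0.10893031,  0.        ,  0.        ,  0.        ,  0.        ]), 'rvec': array([ 2.02841343, -0.57064764,  0.36453804]), 'tvec': array([-0.59731813,  0.17677861,  0.74016552])}
top {'fov_y': 51.7348248244147, 'cx': 276.1518810320735, 'cy': 214.34587052936752, 'D': array([0.02828516, 0.        , 0.        , 0.        , 0.        ]), 'rvec': array([ 2.17367153, -2.1791524 ,  0.06899855]), 'tvec': array([-0.12504238,  0.64977415,  1.12990846])}
{'fov_y': 71.39225488395056, 'cx': 281.16299618603705, 'cy': 207.33518172282263, 'D': array([-0.06236585,  0.        ,  0.        ,  0.        ,  0.        ]), 'rvec': array([-2.43704891, -1.54414094, -0.22477141]), 'tvec': array([-0.62238234, -0.03805155,  0.379321  ])}
```

View pics/top0.png

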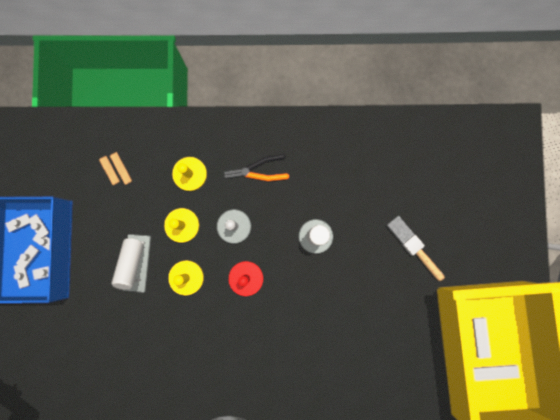

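View pics/side0.png

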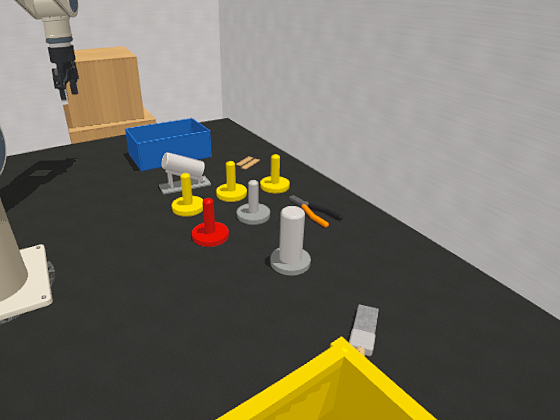

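Top view: the housing lies in the cradle at about (130,263). The stand candidates are grey and bare at (234,226), grey and full at (316,237), yellow at (190,173), (181,225) and (186,278), and red at (246,278). I choose the grey bare stand at (234,226). The side view agrees: grey bare post at (253,205), housing in cradle at (184,168).

```bash
cat > h.py <<'E'
from workcell import observe, optics
import cv2, numpy as np
def model(n):
    m=optics.camera_model(n); f=210/np.tan(np.radians(m["fov_y"]/2))
    K=np.array([[f,0,m["cx"]],[0,f,m["cy"]],[0,0,1]]); R=cv2.Rodrigues(np.array(m["rvec"]))[0]
    return K,np.array(m["D"]),R,np.array(m["tvec"])
def ray(M,p):
    K,D,R,t=M; u=cv2.undistortPoints(np.array(p,float).reshape(-1,1,2),K,D).reshape(-1,2)
    return -R.T@t, np.c_[u,np.ones(len(u))]@R
def onz(M,p,z):
    c,d=ray(M,p); return c+d*((z-c[2])/d[:,2])[:,None]
def proj(M,X):
    K,D,R,t=M; return cv2.projectPoints(np.array(X,float).reshape(-1,1,3),cv2.Rodrigues(R)[0],t,K,D)[0].reshape(-1,2)
def blobs(mask,amin=60):
    c,_=cv2.findContours(mask.astype(np.uint8),cv2.RETR_EXTERNAL,cv2.CHAIN_APPROX_NONE)
    return [k for k in c if cv2.contourArea(k)>amin]
E
python3 - <<'E'
from h import *
im=cv2.imread("pics/top0.png"); M=model("top")
hsv=cv2.cvtColor(im,cv2.COLOR_BGR2HSV)
roi=np.zeros(im.shape[:2],bool); roi[190:310,95:345]=1
grey=(hsv[...,1]<50)&(hsv[...,2]>80)&roi
for c in blobs(grey):
    (x,y),r=cv2.minEnclosingCircle(c); print("grey",x,y,r,cv2.minAreaRect(c),onz(M,[x,y],.015))
w=(hsv[...,1]<40)&(hsv[...,2]>195)&roi
for c in blobs(w,40): 
    b=cv2.boxPoints(cv2.minAreaRect(c)); print("white",b.round(1).tolist(),onz(M,b,.08).round(3).tolist())
g=cv2.resize(im[190:310,95:255],None,fx=4.5,fy=4.5,interpolation=cv2.INTER_CUBIC); cv2.imwrite("pics/crop.png",g)
E
```

```text
grey 133.00323486328125 262.3160705566406 31.65549659729004 ((130.60366821289062, 262.06707763671875), (35.00680160522461, 57.866127014160156), 6.34019136428833) [[0.5230943 0.2551643 0.015    ]]
grey 315.5 236.0 17.755380630493164 ((315.7500305175781, 235.75003051757812), (34.64822769165039, 33.941123962402344), 45.0) [[ 0.59182339 -0.23154358  0.015     ]]
grey 233.44117736816406 225.91175842285156 17.712570190429688 ((233.5, 226.0), (34.0, 35.0), 90.0) [[ 0.61937494 -0.01194081  0.015     ]]
white [[106.5, 280.0], [129.8000030517578, 229.5], [149.89999389648438, 238.8000030517578], [126.5999984741211, 289.29998779296875]] [[0.482, 0.298, 0.08], [0.608, 0.243, 0.08], [0.584, 0.192, 0.08], [0.458, 0.247, 0.08]]
white [[297.6000061035156, 232.8000030517578], [314.79998779296875, 214.39999389648438], [337.0, 235.3000030517578], [319.79998779296875, 253.6999969482422]] [[0.598, -0.181, 0.08], [0.645, -0.225, 0.08], [0.592, -0.281, 0.08], [0.546, -0.237, 0.08]]
white [[216.6999969482422, 231.8000030517578], [223.39999389648438, 207.6999969482422], [250.89999389648438, 215.3000030517578], [244.1999969482422, 239.39999389648438]] [[0.601, 0.023, 0.08], [0.663, 0.007, 0.08], [0.643, -0.063, 0.08], [0.582, -0.047, 0.08]]
```

View pics/crop.png

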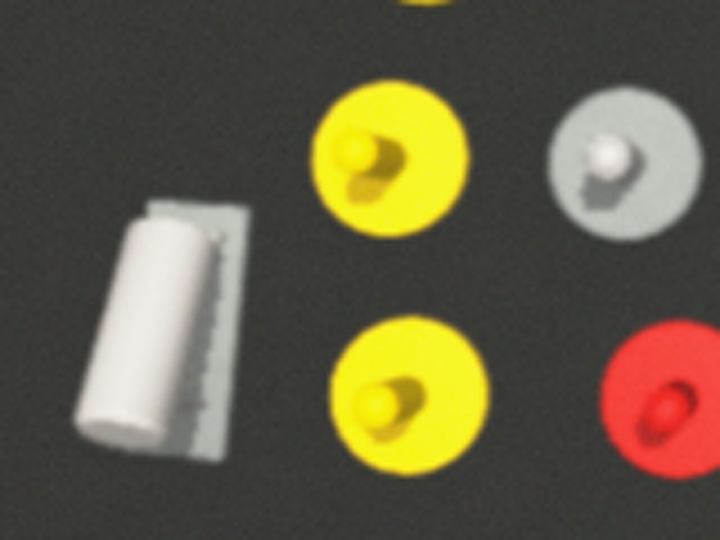

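```bash
python3 - <<'E'
from h import *
M=model("top")
f=lambda u,v:[95+u/4.5-.4,190+v/4.5-.4]
e=onz(M,[f(250,207),f(223,462),f(150,202)],.008); print(e, np.degrees(np.arctan2(*(e[0]-e[1])[1::-1])))
a=onz(M,[f(121,430)],.097)[0]; b=onz(M,[f(174,220)],.070)[0]; print("closed",a,"mouth top",b,np.degrees(np.arctan2(*(b-a)[1::-1])))
# stand post tip
print("post tip",onz(M,[f(610,155)],.105))
from scipy.spatial.transform import Rotation as R
q=observe()["tool_rot"]; print(R.from_quat(q,scalar_first=True).as_matrix().round(4))
E
```

```text
[[0.59426075 0.21316735 0.008     ]
 [0.44342441 0.22582496 0.008     ]
 [0.5974459  0.27302712 0.008     ]] -4.796805483100057
closed [0.46997997 0.25401093 0.097     ] mouth top [0.58530684 0.23717561 0.07      ] -8.305323455682535
post tip [[ 0.61954072 -0.01382075  0.105     ]]
[[-9.040e-01  4.276e-01 -6.000e-04]
 [ 4.276e-01  9.040e-01 -1.300e-03]
 [ 0.000e+00 -1.400e-03 -1.000e+00]]
```

Crop: the choice is right. It shows the housing lying in the cradle with its closed end at crop (121,430) and mouth at (174,220), and the bare grey stand at crop (625,163).

```bash
python3 -m inch '[{"gripper":85,"slide":[0,0,0],"twist":-6.9},{"gripper":85,"slide":[0,0,0],"twist":-6.8},{"gripper":85,"slide":[0,0,0],"twist":-6.8},{"gripper":85,"slide":[-0.7,-0.81,0],"twist":0},{"gripper":85,"slide":[-0.7,-0.81,0],"twist":0},{"gripper":85,"slide":[-0.7,-0.81,0],"twist":0},{"gripper":85,"slide":[-0.7,-0.81,0],"twist":0},{"gripper":85,"slide":[-0.7,-0.81,0],"twist":0},{"gripper":85,"slide":[-0.7,-0.81,0],"twist":0},{"gripper":85,"slide":[-0.7,-0.81,0],"twist":0},{"gripper":85,"slide":[-0.7,-0.81,0],"twist":0},{"gripper":85,"slide":[-0.7,-0.81,0],"twist":0},{"gripper":85,"slide":[-0.7,-0.81,0],"twist":0},{"gripper":85,"slide":[-0.7,-0.81,0],"twist":0},{"gripper":85,"slide":[-0.7,-0.81,0],"twist":0},{"gripper":85,"slide":[0,0,0],"twist":0},{"gripper":85,"slide":[0,0,0],"twist":0}]'
python3 - <<'E'
from h import *
from scipy.spatial.transform import Rotation as R
o=observe(); r=R.from_quat(o["tool_rot"],scalar_first=True).as_matrix(); print(o["ee_pos"],r.round(3))
M=model("wrist"); im=optics.camera("wrist"); g=im[:,:,::-1].copy()
print(M[3],-M[2].T@M[3])
for X in [[.470,.2537,.097],[.578,.2446,.047],[.4926,.2518,.0864]]:
    p=proj(M,X)[0]; print(p); cv2.circle(g,(int(p[0]),int(p[1])),3,(0,0,255),1)
cv2.imwrite("pics/w1.png",g)
E
```

```text
time: 1.8
ee_pos: [0.4938, 0.2528, 0.25]
tool_rot: [-0.0, 0.043, 0.999, -0.0]
force: [0.3, 0.6, 0.7]
opening: 0.0851
gripper_force: 0.0
[0.4937774  0.25280211 0.24997143] [[-0.996  0.086 -0.001]
 [ 0.086  0.996 -0.   ]
 [ 0.001 -0.    -1.   ]]
[-0.29218262 -0.48751579  0.24389055] [0.4204867  0.25753431 0.37335231]
[281.85776671 174.05142702]
[281.87353667 254.34077877]
[281.86639979 194.37248716]
```

View pics/w1.png

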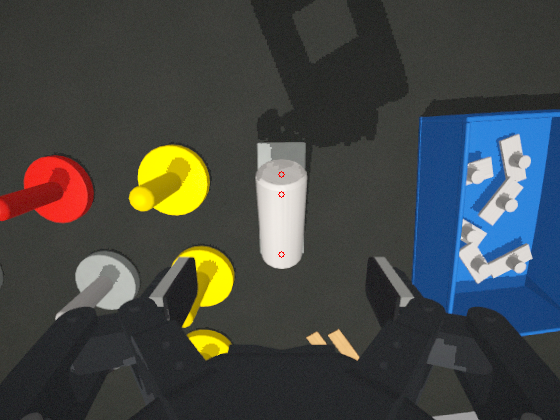

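The wrist view shows the housing centred on the gripper's plane, with the marked closed end at (282,174) and mouth at (282,254) matching. Next I descend and close.

```bash
python3 -m inch '[{"gripper":85,"slide":[0,0,0.8],"twist":0},{"gripper":85,"slide":[0,0,0.8],"twist":0},{"gripper":85,"slide":[0,0,0.8],"twist":0},{"gripper":85,"slide":[0,0,0.8],"twist":0},{"gripper":85,"slide":[0,0,0.8],"twist":0},{"gripper":85,"slide":[0,0,0.8],"twist":0},{"gripper":85,"slide":[0,0,0.8],"twist":0},{"gripper":85,"slide":[0,0,0],"twist":0},{"gripper":46,"slide":[0,0,0],"twist":0},{"gripper":46,"slide":[0,0,0],"twist":0},{"gripper":46,"slide":[0,0,0],"twist":0},{"gripper":46,"slide":[0,0,0],"twist":0},{"gripper":46,"slide":[0,0,0],"twist":0},{"gripper":46,"slide":[0,0,0],"twist":0},{"gripper":46,"slide":[0,0,0],"twist":0}]'
```

```text
time: 3.35
ee_pos: [0.4943, 0.2527, 0.0843]
tool_rot: [0.001, 0.042, 0.999, -0.0]
force: [-1.5, -5.7, 7.8]
opening: 0.0488
gripper_force: 60.6
```

```bash
python3 -m inch '[{"gripper":46,"slide":[0,0,-0.3],"twist":0},{"gripper":46,"slide":[0,0,-0.5],"twist":0},{"gripper":46,"slide":[0,0,-0.5],"twist":0},{"gripper":46,"slide":[0,0,-0.6],"twist":0},{"gripper":46,"slide":[0,0,-0.6],"twist":0},{"gripper":46,"slide":[0,0,-0.6],"twist":0},{"gripper":46,"slide":[0,0,-0.4],"twist":0},{"gripper":46,"slide":[0,0,0],"twist":0},{"gripper":46,"slide":[0,0,0],"twist":0}]'
python3 - <<'E'
from h import *
s=optics.camera("side")[:,:,::-1]; w=optics.camera("wrist")[:,:,::-1]
a=cv2.resize(s[60:240,80:280],(400,360)); b=cv2.resize(w,(400,300))
b=cv2.copyMakeBorder(b,0,60,0,0,cv2.BORDER_CONSTANT); cv2.imwrite("pics/l1.png",np.hstack([a,b]))
E
```

```text
time: 4.25
ee_pos: [0.4937, 0.2533, 0.1876]
tool_rot: [0.0, 0.042, 0.999, 0.0]
force: [0.9, -0.4, -2.2]
opening: 0.0492
gripper_force: 62.3
```

View pics/l1.png

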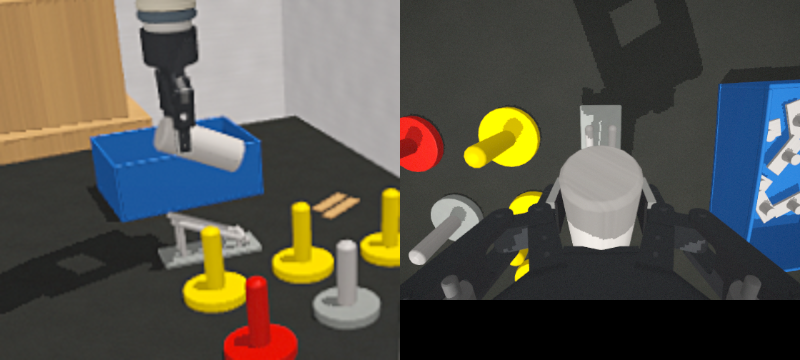

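The housing is held with its mouth forward, still about 25° down (left panel, tube at (200,145)), so it does not swing by itself. The tool cannot tilt, so I will pivot the housing in the grip by hooking its lower rim on the fixed bare post and tracing an arc. First I carry it near the post and look.

```bash
python3 -m inch '[{"gripper":46,"slide":[0,0,-0.5],"twist":0},{"gripper":46,"slide":[0,0,-0.5],"twist":0},{"gripper":46,"slide":[-0.125,-0.4,0],"twist":0},{"gripper":46,"slide":[-0.125,-0.7,0],"twist":0},{"gripper":46,"slide":[-0.125,-0.75,0],"twist":0},{"gripper":46,"slide":[-0.125,-0.75,0],"twist":0},{"gripper":46,"slide":[-0.125,-0.75,0],"twist":0},{"gripper":46,"slide":[-0.125,-0.75,0],"twist":0},{"gripper":46,"slide":[-0.125,-0.75,0],"twist":0},{"gripper":46,"slide":[-0.125,-0.75,0],"twist":0},{"gripper":46,"slide":[-0.125,-0.75,0],"twist":0},{"gripper":46,"slide":[-0.125,-0.75,0],"twist":0},{"gripper":46,"slide":[-0.125,-0.75,0],"twist":0},{"gripper":46,"slide":[-0.125,-0.6,0],"twist":0},{"gripper":46,"slide":[0,0,0],"twist":0},{"gripper":46,"slide":[0,0,0],"twist":0}]'
python3 - <<'E'
from h import *
from scipy.spatial.transform import Rotation as R
o=observe(); r=R.from_quat(o["tool_rot"],scalar_first=True).as_matrix(); G=o["ee_pos"]; print(G)
im={n:optics.camera(n)[:,:,::-1].copy() for n in("side","top")}
th=np.radians(25); u=-r[:,0]*[1,1,0]; z=np.array([0,0,1.])
a=u*np.cos(th)-z*np.sin(th); n=u*np.sin(th)+z*np.cos(th); s=.093
P=[G+s*a, G+s*a+.025*n, G+s*a-.025*n, G-.027*a+.025*n, G-.027*a-.025*n,[.6195,-.012,.105],[.6195,-.012,.015]]
for k,g in im.items():
    M=model(k)
    q=proj(M,P); print(k,q.round(0).tolist())
    x,y=(int(v) for v in q[5]); lo=(max(x-110,0),max(y-100,0)); c=cv2.resize(g[lo[1]:lo[1]+150,lo[0]:lo[0]+170],None,fx=2.3,fy=2.3,interpolation=cv2.INTER_CUBIC)
    for p in q: cv2.circle(c,tuple(int(v) for v in (p-lo)*2.3),3,(0,0,255),1)
    im[k]=c
cv2.imwrite("pics/l2.png",np.hstack([im["side"],im["top"]]))
E
```

```text
time: 5.95
ee_pos: [0.5167, -0.0036, 0.2163]
tool_rot: [-0.001, 0.043, 0.999, 0.0]
force: [0.1, -0.1, -2.1]
opening: 0.049
gripper_force: 62.6
[ 0.51673751 -0.00364806  0.21632777]
side [[245.0, 156.0], [249.0, 147.0], [241.0, 165.0], [205.0, 133.0], [197.0, 153.0], [252.0, 181.0], [252.0, 211.0]]
top [[225.0, 231.0], [224.0, 225.0], [226.0, 235.0], [216.0, 275.0], [218.0, 284.0], [229.0, 224.0], [233.0, 226.0]]
```

View pics/l2.png

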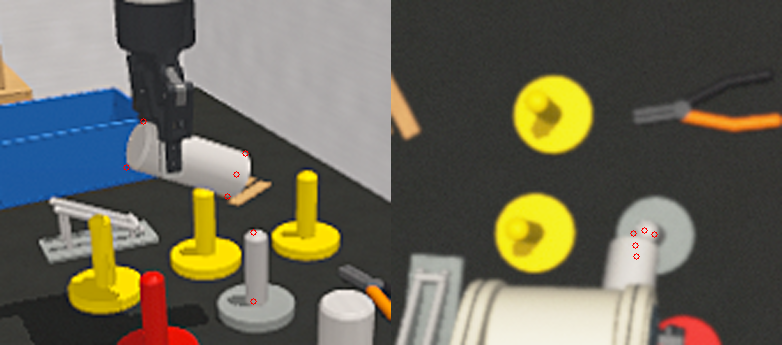

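The side panel shows the mouth at (240,178), above and behind the bare post tip at (255,232), and the markers agree within 3 mm. I descend, then start the arc.

```bash
python3 -m inch '[{"gripper":46,"slide":[0,0,0.56],"twist":0},{"gripper":46,"slide":[0,0,0.56],"twist":0},{"gripper":46,"slide":[0,0,0.56],"twist":0},{"gripper":46,"slide":[0,0,0.56],"twist":0},{"gripper":46,"slide":[0,0,0],"twist":0},{"gripper":46,"slide":[-0.25,0,0],"twist":0},{"gripper":46,"slide":[-0.25,0,0],"twist":0},{"gripper":46,"slide":[-0.2,0,-0.2],"twist":0},{"gripper":46,"slide":[-0.2,0,-0.2],"twist":0},{"gripper":46,"slide":[-0.2,0,-0.2],"twist":0},{"gripper":46,"slide":[0,0,0],"twist":0}]'
python3 - <<'E'
from h import *
g=optics.camera("side")[:,:,::-1]
cv2.imwrite("pics/l3.png",cv2.resize(g[80:230,140:310],None,fx=3,fy=3,interpolation=cv2.INTER_CUBIC))
E
```

```text
time: 7.15
ee_pos: [0.5498, -0.0059, 0.169]
tool_rot: [-0.001, 0.042, 0.999, 0.0]
force: [-6.8, 0.1, 0.0]
opening: 0.049
gripper_force: 65.3
```

View pics/l3.png

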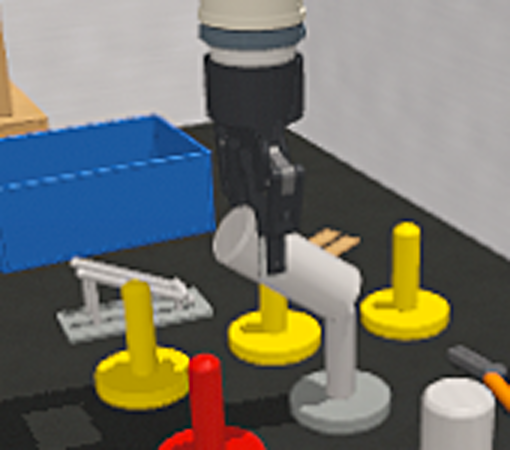

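The tube has pivoted to about 40° with the post tip inside its mouth (342,310), at only 7 N. I continue the arc.

```bash
python3 -m inch '[{"gripper":46,"slide":[-0.245,0,-0.14],"twist":0},{"gripper":46,"slide":[-0.245,0,-0.14],"twist":0},{"gripper":46,"slide":[-0.245,0,-0.14],"twist":0},{"gripper":46,"slide":[-0.27,0,-0.07],"twist":0},{"gripper":46,"slide":[-0.27,0,-0.07],"twist":0},{"gripper":46,"slide":[-0.27,0,-0.07],"twist":0},{"gripper":46,"slide":[-0.275,0,0],"twist":0},{"gripper":46,"slide":[-0.275,0,0],"twist":0},{"gripper":46,"slide":[-0.275,0,0.03],"twist":0},{"gripper":46,"slide":[-0.275,0,0.03],"twist":0},{"gripper":46,"slide":[0,0,0],"twist":0}]'
python3 - <<'E'
from h import *
g=optics.camera("side")[:,:,::-1]
cv2.imwrite("pics/l4.png",cv2.resize(g[80:230,160:330],None,fx=3,fy=3,interpolation=cv2.INTER_CUBIC))
E
```

```text
time: 8.3
ee_pos: [0.6287, -0.0129, 0.1852]
tool_rot: [-0.002, 0.042, 0.999, -0.0]
force: [-6.0, -0.6, -1.0]
opening: 0.0491
gripper_force: 61.3
```

View pics/l4.png

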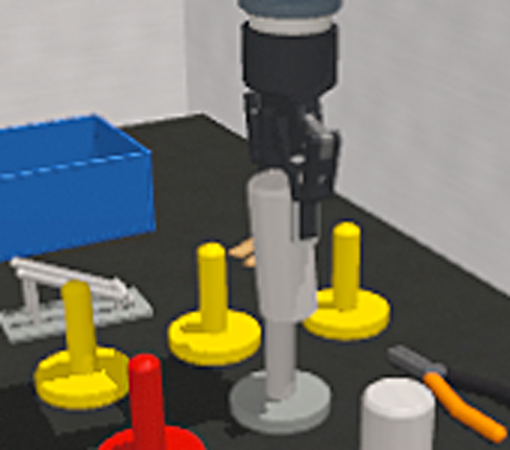

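It is almost upright, leaning about 6° (left edge (248,190) to (260,310)), with the post inside. I push 12 mm more, then back off to centre on the post and look.

```bash
python3 -m inch '[{"gripper":46,"slide":[-0.2,0,0],"twist":0},{"gripper":46,"slide":[-0.2,0,0.02],"twist":0},{"gripper":46,"slide":[0,0,0],"twist":0},{"gripper":46,"slide":[0.25,0,0],"twist":0},{"gripper":46,"slide":[0.25,0,0],"twist":0},{"gripper":46,"slide":[0.2,0,0],"twist":0},{"gripper":46,"slide":[0,0,0],"twist":0}]'
python3 - <<'E'
from h import *
o=observe(); G=o["ee_pos"]; print(G)
g=optics.camera("side")[:,:,::-1].copy(); M=model("side")
print(proj(M,[G+[0,0,.027],G-[0,0,.093],[.6195,-.012,.015]]).round(1))
# camera-facing lateral silhouette of a vertical tube centred at G
c=-M[2].T@M[3]; v=(G-c)*[1,1,0]; v/=np.linalg.norm(v); l=np.array([v[1],-v[0],0])
c=cv2.resize(g[80:230,170:340],None,fx=3.5,fy=3.5,interpolation=cv2.INTER_CUBIC)
for s in(1,-1):
    p=((proj(M,[G+[0,0,.02]+s*.025*l,G-[0,0,.09]+s*.025*l])-[170,80])*3.5).astype(int); cv2.line(c,tuple(map(int,p[0])),tuple(map(int,p[1])),(0,0,255),1)
cv2.imwrite("pics/l5.png",c)
E
```

```text
time: 9.05
ee_pos: [0.6206, -0.0117, 0.1855]
tool_rot: [0.001, 0.042, 0.999, -0.0]
force: [-0.0, 0.1, -1.9]
opening: 0.0481
gripper_force: 62.0
[ 0.62055458 -0.01173246  0.185501  ]
[[252.1 141.2]
 [252.4 185.2]
 [252.3 211.1]]
```

View pics/l5.png

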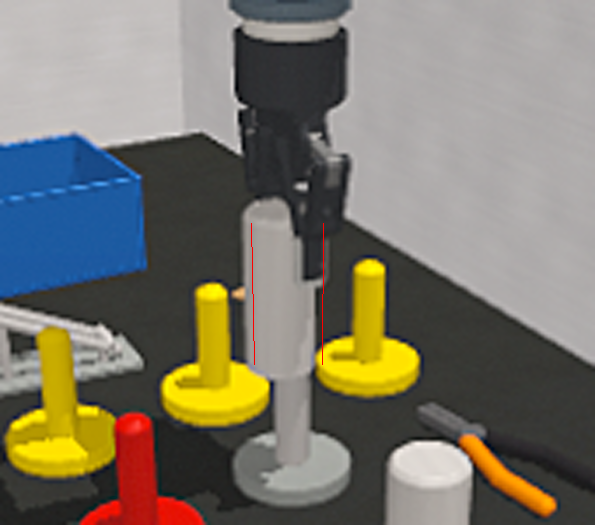

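The housing is upright within about 1°, but its axis (281,370) stands about 9 mm short in x of the post (293,430). I shift it forward 9 mm and lower it.

```bash
python3 -m inch '[{"gripper":46,"slide":[-0.15,0,0],"twist":0},{"gripper":46,"slide":[-0.15,0,0],"twist":0},{"gripper":46,"slide":[0,0,0.2],"twist":0},{"gripper":46,"slide":[0,0,0.3],"twist":0},{"gripper":46,"slide":[0,0,0.3],"twist":0},{"gripper":46,"slide":[0,0,0.3],"twist":0},{"gripper":46,"slide":[0,0,0.3],"twist":0},{"gripper":46,"slide":[0,0,0.3],"twist":0},{"gripper":46,"slide":[0,0,0.3],"twist":0},{"gripper":46,"slide":[0,0,0.1],"twist":0},{"gripper":46,"slide":[0,0,0],"twist":0}]'
```

```text
time: 10.2
ee_pos: [0.629, -0.0125, 0.1209]
tool_rot: [-0.001, 0.042, 0.999, -0.0]
force: [0.1, 0.5, -2.7]
opening: 0.0485
gripper_force: 61.9
```

```bash
python3 -m inch '[{"gripper":46,"slide":[0,0,0.08],"twist":0},{"gripper":46,"slide":[0,0,0.08],"twist":0},{"gripper":46,"slide":[0,0,0],"twist":0}]'
```

```text
time: 10.5
ee_pos: [0.6293, -0.0125, 0.1168]
tool_rot: [0.0, 0.042, 0.999, -0.0]
force: [0.2, 0.3, -2.5]
opening: 0.0487
gripper_force: 61.9
```

No contact yet, so I continue in small steps and read the force.

```bash
python3 -m inch '[{"gripper":46,"slide":[0,0,0.08],"twist":0},{"gripper":46,"slide":[0,0,0],"twist":0}]'; python3 -m inch '[{"gripper":46,"slide":[0,0,0.07],"twist":0},{"gripper":46,"slide":[0,0,0],"twist":0}]'
```

```text
time: 10.7
ee_pos: [0.6293, -0.0125, 0.1143]
tool_rot: [-0.0, 0.042, 0.999, 0.0]
force: [-0.2, 0.5, -2.1]
opening: 0.0483
gripper_force: 61.9
time: 10.9
ee_pos: [0.6292, -0.0125, 0.1121]
tool_rot: [-0.0, 0.042, 0.999, -0.0]
force: [-0.2, 0.1, -1.5]
opening: 0.0484
gripper_force: 61.9
```

```bash
python3 -m inch '[{"gripper":46,"slide":[0,0,0.06],"twist":0},{"gripper":46,"slide":[0,0,0],"twist":0}]'
```

```text
time: 11.1
ee_pos: [0.6292, -0.0125, 0.1103]
tool_rot: [-0.0, 0.042, 0.999, -0.0]
force: [0.2, -0.1, -2.1]
opening: 0.0481
gripper_force: 61.9
```

```bash
python3 -m inch '[{"gripper":46,"slide":[0,0,0.06],"twist":0},{"gripper":46,"slide":[0,0,0],"twist":0}]';python3 -m inch '[{"gripper":46,"slide":[0,0,0.05],"twist":0},{"gripper":46,"slide":[0,0,0],"twist":0}]'
```

```text
time: 11.3
ee_pos: [0.6292, -0.0125, 0.1085]
tool_rot: [-0.0, 0.042, 0.999, -0.0]
force: [1.1, -0.2, -3.1]
opening: 0.0481
gripper_force: 61.9
time: 11.5
ee_pos: [0.6292, -0.0125, 0.107]
tool_rot: [-0.0, 0.042, 0.999, -0.0]
force: [-0.4, -0.9, -1.6]
opening: 0.0484
gripper_force: 61.9
```

```bash
python3 -m inch '[{"gripper":46,"slide":[0,0,0.05],"twist":0},{"gripper":46,"slide":[0,0,0],"twist":0}]'
```

```text
time: 11.7
ee_pos: [0.6293, -0.0125, 0.1056]
tool_rot: [-0.0, 0.042, 0.999, 0.0]
force: [-0.4, 1.1, -3.1]
opening: 0.0482
gripper_force: 61.9
```

```bash
python3 -m inch '[{"gripper":46,"slide":[0,0,0.05],"twist":0},{"gripper":46,"slide":[0,0,0],"twist":0}]';python3 -m inch '[{"gripper":46,"slide":[0,0,0.05],"twist":0},{"gripper":46,"slide":[0,0,0],"twist":0}]'
```

```text
time: 11.9
ee_pos: [0.6293, -0.0125, 0.104]
tool_rot: [-0.0, 0.042, 0.999, 0.0]
force: [0.3, 0.4, -1.6]
opening: 0.0484
gripper_force: 61.9
time: 12.1
ee_pos: [0.6296, -0.0125, 0.1029]
tool_rot: [0.0, 0.042, 0.999, 0.0]
force: [0.2, 0.1, 0.3]
opening: 0.0484
gripper_force: 61.9
```

```bash
python3 - <<'E'
from h import *
g=optics.camera("side")[:,:,::-1]
cv2.imwrite("pics/l6.png",cv2.resize(g[120:240,190:320],None,fx=4.5,fy=4.5,interpolation=cv2.INTER_CUBIC))
E
```

```text
(no output)
```

View pics/l6.png

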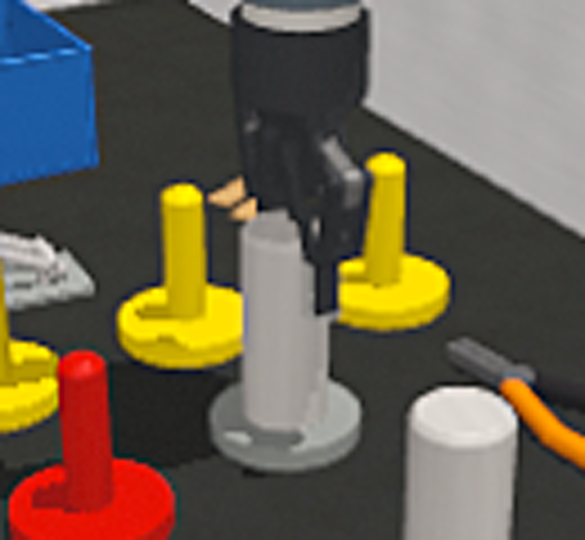

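The housing stands over the post with its rim at the base top (285,432), and the force shows first contact. I press lightly to seat it flat.

```bash
python3 -m inch '[{"gripper":46,"slide":[0,0,0.04],"twist":0},{"gripper":46,"slide":[0,0,0],"twist":0},{"gripper":46,"slide":[0,0,0],"twist":0}]'
```

```text
time: 12.45
ee_pos: [0.6298, -0.0125, 0.1029]
tool_rot: [0.001, 0.042, 0.999, 0.0]
force: [-2.1, -0.4, 9.8]
opening: 0.0485
gripper_force: 62.5
```

```bash
python3 -m inch '[{"gripper":54,"slide":[0,0,0],"twist":0},{"gripper":60,"slide":[0,0,0],"twist":0},{"gripper":70,"slide":[0,0,0],"twist":0},{"gripper":80,"slide":[0,0,0],"twist":0},{"gripper":80,"slide":[0,0,0],"twist":0},{"gripper":80,"slide":[0,0,-0.2],"twist":0},{"gripper":80,"slide":[0,0,-0.5],"twist":0},{"gripper":80,"slide":[0,0,-0.8],"twist":0},{"gripper":80,"slide":[0,0,-0.8],"twist":0},{"gripper":80,"slide":[0,0,-0.8],"twist":0},{"gripper":80,"slide":[0,0,-0.8],"twist":0},{"gripper":80,"slide":[0.8,0,-0.5],"twist":0},{"gripper":80,"slide":[0.8,0,0],"twist":0},{"gripper":80,"slide":[0.8,0,0],"twist":0},{"gripper":80,"slide":[0.8,0,0],"twist":0},{"gripper":80,"slide":[0,0,0],"twist":0},{"gripper":80,"slide":[0,0,0],"twist":0}]'
python3 - <<'E'
from h import *
im=cv2.cvtColor(optics.camera("side"),cv2.COLOR_RGB2HSV); M=model("side"); P=np.array([.6195,-.012,0])
# compare top face with the parked housing
print(proj(M,[P+[0,0,.135],P+[0,0,.015],[.592,-.2315,.135],[.592,-.2315,.015]]).round(1).tolist())
m=(im[...,1]<40)&(im[...,2]>120)
for r in (170,180,190,200): 
    x=np.flatnonzero(m[r,225:280])+225; print(r,x.min(),x.max())
for r in range(155,175,2): print(r,int(m[r,235:272].sum()),end="; ")
for r in (225,235,245): 
    x=np.flatnonzero(m[r,265:315])+265; print(r,x.min(),x.max())
E
```

```text
time: 14.15
ee_pos: [0.5342, -0.0045, 0.235]
tool_rot: [0.001, 0.042, 0.999, 0.0]
force: [-0.3, 0.5, 0.1]
opening: 0.0799
gripper_force: 0.0
[[252.0, 170.3], [252.3, 211.1], [291.6, 211.2], [289.3, 257.5]]
170 244 262
180 244 261
190 245 262
200 244 262
155 0; 157 0; 159 0; 161 0; 163 0; 165 0; 167 11; 169 18; 171 20; 173 19; 225 281 303
235 281 303
245 280 302
```

```bash
python3 -c "
from workcell import close_job; print(close_job())"
```

```text
the job is handed in; nothing more can be done
None
```

The housing stands mouth down over the bare grey stand's post, seated flat on the base, released and upright in the last camera check; the job was handed in at about 14 s, and no verdict came back.

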